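# Set the radio's tilt and start its clamp bolt

## Robot

A 7-joint arm with a two-finger parallel gripper is mounted at the origin on the work surface. World frame = base frame: x ahead of the robot, y to its left, z up, the work surface at z = 0. Lengths are in m, angles in rad, forces in N, time in s.
With the tool pointing down it reaches from about 0.425 to 0.825 m from the base axis. Payload 3.6 kg.
Tool frame: the origin (TCP) lies where the fingers leave the gripper's body, on its centre line; the fingertips stand 73 mm ahead of it and the grasp point (between the pads) lies 54 mm ahead of it; x points along the fingers, y is the direction in which the jaws open and shut, and the axes are right-handed (so a half turn about x gives the same grasp; the last joint's range is limited). The gripper opens to 85 mm and grips with 20 to 120 N. Pads are 22 mm wide; open, the fingers measure 114 mm over their backs; the gripper's body (76 mm by 85 mm) begins 54 mm behind the grasp point. The pads swing forward as they close: fully open they stand 13 mm farther back than shut.
Start: joints at [1.103, 0.615, -0.013, 1.423, 0.008, 1.103, -0.04], TCP at [0.278, -0.588, 0.304] pointing down, gripper open.
Joint ranges: [-3.12, 3.12], [-0.3, 2.06], [-1.34, 1.32], [0.26, 2.42], [-1.36, 4.5], [0.01, 1.98], [-2.84, 2.84]. Speed limits (rad/s): [2.79, 2.79, 3.14, 3.14, 3.14, 3.14, 3.14].

## Interface

Orientations are given as a unit quaternion [x, y, z, w].
In Python, from station import arm, snapshot, camera_info, ticket gives the robot as it stands. Calls block until the motion is done:
- arm.movep(position, orientation): joint-space move of the TCP to a pose.
- arm.line_to(position, velocity=0.15, ori=None): straight line of the TCP; ori=None keeps the orientation; velocity is the mean speed in m/s.
- arm.move_j(angles): joint-space move.
- arm.move_gripper(opening, effort=None): opening from 0.0 (shut) to 1.0 (fully open); effort is the grip in N (None keeps the last); returns when the fingers have stopped.
- arm.pause(seconds).
- arm.ik(position, orientation): joint angles nearest the present ones, or None.
- snapshot(name): name is "side" or "top"; returns the picture (480x640x3 uint8, blue, green, red); there is no depth.
- camera_info(name): a dict with "fx", "fy", "cx", "cy" (pixels), "R" (3x3) and "t" (3): a world point X has camera coordinates R X + t. Camera axes: x right, y down, z forward; pixel columns grow to the right and rows downward; lengths in m; the calibration is good to about 2 mm. A picture is of the moment at which its call begins. camera_info takes no time and is no camera call.
A pose or a line that the arm cannot do raises arm.MotionError and nothing moves.
- ticket.finish_job(): hands the job in, once; it reports no verdict.
Readings, each from a call of its own:
- arm.read_time(): time.
- arm.read_joint_positions(): joint angles.
- arm.read_dq(): joint speeds.
- arm.read_effort(): joint torques, N m.
- arm.read_tool_pos(): TCP position.
- arm.read_eef_rot(): TCP orientation.
- arm.read_ft_force(): force on the tool from outside, world axes, zero at the start.
- arm.read_wrist_torque(): the same for the moment, N m.
- arm.read_opening(): opening from 0.0 (shut) to 1.0 (fully open).
Only numpy, scipy, OpenCV 4.12 (cv2) and the standard library are available. Lean on these libraries where they do the work, as an engineer would, in place of code of your own. Each camera call takes 0.05 s, during which the arm holds its last target. There are 200 camera calls.

## Task

Swing the red-barred lever of the desk radio so that the set is tilted to 40 degrees (the yellow mark), then start its clamp bolt by the red crank handle: turn it backward (anticlockwise from above) until the thread drops, then one full turn forward from that drop. Finish while still gripping the crank handle, holding the bolt started there so that it does not spring back, and leave the other things on the desk alone.

Things in the scene. Friction and masses are not known exactly. Their poses are not given: they have to be found in the camera images.
- yoke: grey desk yoke, plate 120 x 400 x 8 mm fixed to the desk, carrying the tilting black radio set (205 mm wide, top at most 153 mm above the desk). Origin on the desk under the middle of the set; x runs from the set's face to its back, y along the tilt axis towards the lever, z up. Lever at y = +155 mm, vertical crank bolt at x = 0, y = -170 mm
- tilt (a joint): tilt of the set and its lever, rad: 0 = face upright, grows as the lever swings to the yoke's +x; range -0.05 to 1.15; 40 degrees = 0.698. Friction hinge (2.2 N at the bar), stays where left. At reading q the lever leans q - 0.35 rad from vertical to +x. White quadrant beside it: black marks at 0, 20, 60 degrees, a longer yellow one at 40; the lever's rod is the pointer
- lever_bar (a point): centre of the lever's red cross bar: round, 16 mm thick, 44 mm long, parallel to the yoke's y axis, on the end of a 10 mm rod, 115 mm from the pivot
- pivot (a point): the lever's hinge axis (the yoke's y direction) in the lever's plane, 85 mm above the desk
- boss: brass threaded boss, 54 mm across, 30 mm tall, fixed on the steel clamp block; origin at the centre of its underside, 110 mm above the desk, z up. It is fitted turned by an amount that differs from start to start
- bolt_axis (a point): point on the vertical axis of the bolt at the top of the boss, 140 mm above the desk
- crank (a joint): turn of the crank bolt, rad; grows clockwise from above (forward, tightening). At 0 the arm points along the yoke's -x; range -1.6 (stop) to 9. Starts between 0.7 and 1.6 on a crossed thread, where forward jams within 2.2 rad; 0.3 to 2 rad backward it drops, somewhere between 0.4 and -0.4. Forward takes up to 6 N at the handle; a return spring turns a started bolt back if let go
- bolt_lift (a joint): height of the bolt, m: 0 at the drop. On the crossed thread 0.004 to 0.006, rising slowly when turned backward, then a 6 mm fall at the drop. Once dropped it sinks 6 mm per turn forward. Weight and spring press it down with about 7 N; a firm grip on the handle can carry that and prevent the drop, so push or loosely cage the handle while turning backward
- grip_mid (a point): middle of the crank's red handle: upright round sleeve, 16 mm thick, 46 mm tall, 42 mm from the bolt's axis, spinning freely on its pin, so it can be held at one gripper angle all the way round. Point 26 mm above the sleeve's foot, 20 mm below its top; 188 mm plus bolt_lift above the desk. A 10 mm thick crank arm lies just under the sleeve
- grip: the same red sleeve; origin at the centre of its foot
- bolt_mark (a point): point on the bolt's axis that turns and sinks with it: 124 mm above the desk at the drop; its x axis points from the handle to the bolt's axis
- mug: blue mug with a handle, 76 mm across, 90 mm tall; loose bystander, to be left alone; origin at the centre of its underside
- handheld: black handheld radio lying flat, 58 x 115 x 34 mm with a 70 mm stub aerial; loose bystander, to be left alone; origin at the centre of its underside
- mouse: black computer mouse, 100 x 60 x 22 mm; loose bystander, to be left alone; origin at the centre of its underside
- stapler: red and black stapler, 130 x 32 x 44 mm; loose bystander, to be left alone; origin at the centre of its underside
- phone: black phone lying flat, 74 x 150 x 9 mm; loose bystander, to be left alone; origin at the centre of its underside
- spanner: steel spanner lying flat, 160 mm long; loose bystander, to be left alone; origin at the centre of its underside
- fuse_tray: grey divided tray, 90 x 120 x 30 mm; loose bystander, to be left alone; origin at the centre of its underside

How it is judged:
By the outcome, as a careful person would: the job done as asked, in the order asked, and still so for the second after the job is handed in, while the arm keeps its last pose, push and grip.
It also fails if it takes over 64 s, if anything falls off the work surface, if the arm or the gripper's body presses on something with over 40 N, if the wrist force passes 120 N, or if a joint passes its speed limit or range.

## Working session

There is one attempt and no reset: what is moved stays moved. The work goes in short steps, each a Python script; the robot and the scene stay as the last script left them, time stands still between calls to the robot, and variables do not carry over. Pictures are saved under pics/ and viewed, about 8 in all and at most 12, crops included, and the job is handed in when it is done.

```bash
ls; mkdir -p pics
python3 - <<'E'
from station import arm, snapshot, camera_info
import cv2
for n in("side","top"):
    cv2.imwrite(f"pics/{n}0.png",snapshot(n)); c=camera_info(n); print(n,c)
print(arm.read_time(),arm.read_eef_rot(),arm.read_tool_pos())
E
```

```text
pics
side {'fx': 591.323254661011, 'fy': 591.323254661011, 'cx': 313.8622256524515, 'cy': 234.61955080384288, 'R': array([[ 0.7007076 , -0.71318669, -0.01932881],
       [-0.42822556, -0.3987546 , -0.81093627],
       [ 0.57064151,  0.5765063 , -0.58481515]]), 't': array([-0.37843939,  0.3494373 ,  1.36872217])}
top {'fx': 529.7322101936642, 'fy': 529.7322101936642, 'cx': 328.09700479179867, 'cy': 243.40789842925292, 'R': array([[ 0.02606942, -0.99961363,  0.00964276],
       [-0.99752609, -0.02664251, -0.06505292],
       [ 0.06528469, -0.00792301, -0.99783522]]), 't': array([-0.0267245 ,  0.54507223,  1.34146083])}
0.1 [-0.68973345 -0.15578612  0.69009953 -0.15414634] [ 0.27774443 -0.58708933  0.30282748]
```

View pics/side0.png

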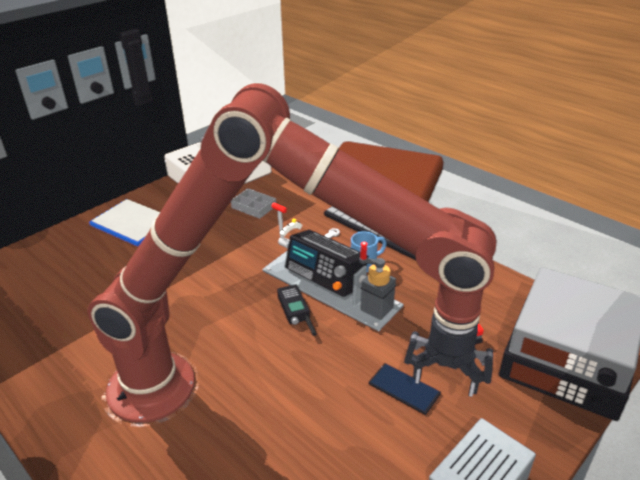

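View pics/top0.png

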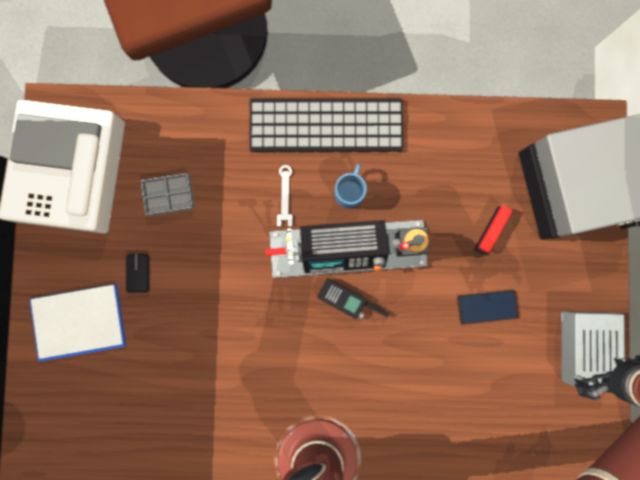

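The side view shows the red bar near (279,208) and the crank handle near (364,250). In the top view they are near (276,252) and (404,246), with the yoke's +y roughly along world +y. Next I triangulate both points and get the plate yaw.

```bash
cat > h.py <<'E'
import numpy as np, cv2
from station import arm, snapshot, camera_info, ticket
C={n:camera_info(n) for n in("side","top")}
def ray(n,u,v):
    c=C[n]; d=c["R"].T@np.array([(u-c["cx"])/c["fx"],(v-c["cy"])/c["fy"],1]); return -c["R"].T@c["t"], d/np.linalg.norm(d)
def plane(n,u,v,z):
    o,d=ray(n,u,v); return o+d*(z-o[2])/d[2]
def tri(a,b):
    o1,d1=ray("side",*a); o2,d2=ray("top",*b)
    s=np.linalg.lstsq(np.c_[d1,-d2],o2-o1,rcond=None)[0]
    p,q=o1+s[0]*d1,o2+s[1]*d2; return (p+q)/2,np.linalg.norm(p-q)
def proj(n,X):
    c=C[n]; p=c["R"]@np.asarray(X)+c["t"]; return np.array([c["fx"]*p[0]/p[2]+c["cx"],c["fy"]*p[1]/p[2]+c["cy"]])
def red(im,roi):
    """largest red blob in roi (u0,v0,u1,v1): centroid, area, minAreaRect"""
    u0,v0,u1,v1=roi; a=im[v0:v1,u0:u1].astype(int); b,g,r=a[...,0],a[...,1],a[...,2]
    m=((r>120)&(g<0.33*r)&(b<0.33*r)).astype(np.uint8)
    n,l,st,ce=cv2.connectedComponentsWithStats(m)
    if n<2: return None
    k=1+np.argmax(st[1:,4]); pts=np.argwhere(l==k)[:,::-1]+[u0,v0]
    return ce[k]+[u0,v0],st[k,4],cv2.minAreaRect(pts.astype(np.float32))
E
python3 - <<'E'
from h import *
S=cv2.imread("pics/side0.png");T=cv2.imread("pics/top0.png")
bs,bt=red(S,(265,195,295,220)),red(T,(255,240,290,262))
hs,ht=red(S,(350,235,376,264)),red(T,(392,235,415,258))
for x in(bs,bt,hs,ht):print(x)
print("bar",tri(bs[0],bt[0])); print("handle",tri(hs[0],ht[0]))
g=cv2.cvtColor(T,cv2.COLOR_BGR2HSV)[210:285,260:440]
m=((g[...,1]<60)&(g[...,2]>70)).astype(np.uint8)
p=np.argwhere(m)[:,::-1]+[260,210]
W=np.array([plane("top",u,v,.008)[:2] for u,v in p])
r=cv2.minAreaRect((W*1000).astype(np.float32));print(r)
a=cv2.resize(S[190:340,240:420],None,fx=4.0,fy=4.0,interpolation=2);b=cv2.resize(T[205:285,255:440],None,fx=4,fy=4,interpolation=2)
o=np.zeros((600,740,3),np.uint8);cv2.imwrite("pics/c1.png",a);cv2.imwrite("pics/c2.png",b)
E
```

```text
(array([279.08641975, 207.44444444]), np.int32(81), ((278.93963623046875, 207.47413635253906), (14.70632266998291, 5.908790111541748), 23.198591232299805))
(array([274.1686747 , 251.30120482]), np.int32(83), ((275.0, 252.0), (6.0, 18.0), 90.0))
(array([363.25806452, 251.79032258]), np.int32(62), ((363.0, 251.5), (13.0, 4.0), 90.0))
(array([401.57142857, 246.35714286]), np.int32(14), ((401.50006103515625, 246.5), (4.919349670410156, 3.130495071411133), 63.43495178222656))
bar (array([0.51510101, 0.10658879, 0.19754788]), np.float64(0.005472271543223283))
handle (array([ 0.53429691, -0.17856744,  0.18372485]), np.float64(0.005002407096091801))
((531.326904296875, -65.36944580078125), (411.192626953125, 182.4639129638672), 87.268798828125)
```

View pics/c1.png

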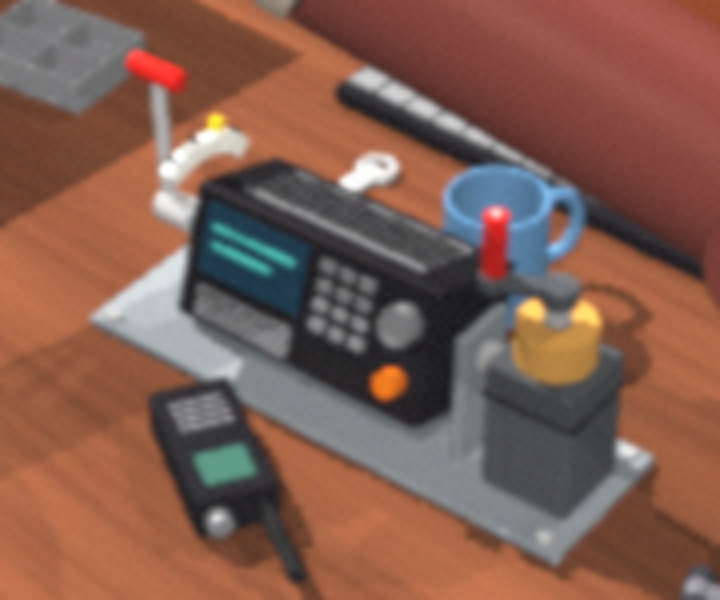

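View pics/c2.png

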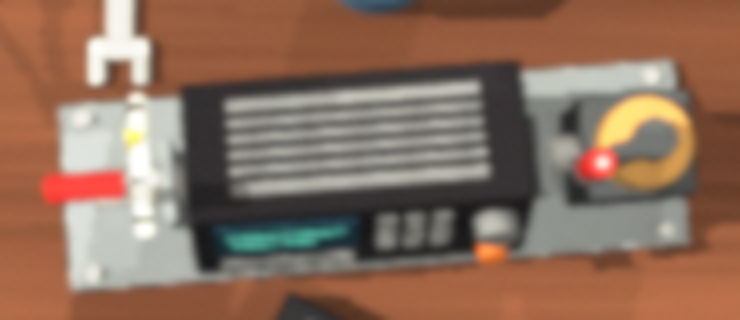

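Crops: plate corners in top pixels are about (269,231), (423,220.5), (427.5,266), (273,277.5). The lever leans slightly back, the handle is on the face/left side of the boss, and everything is clear from above.

```bash
cat >> h.py <<'E'
K=np.array([plane("top",u,v,.008)[:2] for u,v in((269.3,231.2),(423,220.5),(427.4,266.2),(273,277.4))])
cen=K.mean(0); d=(K[0]-K[1]+K[3]-K[2]); yaw=np.arctan2(d[1],d[0])-np.pi/2
def Y(x,y,z): c,s=np.cos(yaw),np.sin(yaw); return np.array([cen[0]+c*x-s*y,cen[1]+s*x+c*y,z])
def toY(P): c,s=np.cos(yaw),np.sin(yaw); e=np.asarray(P)[:2]-cen; return np.array([c*e[0]+s*e[1],-s*e[0]+c*e[1],P[2]])
E
python3 - <<'E'
from h import *
print(cen,np.degrees(yaw),[np.linalg.norm(K[i]-K[i-1]) for i in range(4)])
bar=tri((279.09,207.44),(275,252))
print("bar",toY(bar[0]),bar[1])
for q in np.arange(-.05,.8,.1): 
    P=Y(.115*np.sin(q-.35),.155,.085+.115*np.cos(q-.35)); print(round(q,2),proj("side",P).round(1),proj("top",P).round(1))
print("handle top view",toY(plane("top",401.6,246.4,.203)),toY(plane("top",255+598/4,205+163/4,.213)))
for c in np.arange(.6,1.8,.1):
    P=Y(-.042*np.cos(c),-.17+.042*np.sin(c),.193); print(round(c,2),proj("side",P).round(1),proj("top",P+[0,0,.02]).round(1))
E
```

```text
[ 0.53380224 -0.06503771] 5.593052972140396 [np.float64(0.11967226531471717), np.float64(0.3994830344550998), np.float64(0.11900191757726995), np.float64(0.39916258230878754)]
bar [-0.00370412  0.17079365  0.19923853] 0.0053424028617174504
-0.05 [272.4 218.8] [284.4 269.2]
0.05 [275.1 215.7] [284.  264.3]
0.15 [277.8 213. ] [283.6 259.2]
0.25 [280.6 210.6] [283.2 254.1]
0.35 [283.4 208.6] [282.8 248.9]
0.45 [286.2 206.9] [282.5 243.8]
0.55 [288.9 205.6] [282.2 238.8]
0.65 [291.6 204.7] [282.  233.9]
0.75 [294.2 204.2] [281.8 229.3]
handle top view [-0.01323089 -0.10820577  0.203     ] [-0.01274442 -0.11316482  0.213     ]
0.6 [367.9 258.8] [420.3 254.6]
0.7 [367.4 257.8] [418.7 253.6]
0.8 [367.  256.7] [417.2 252.4]
0.9 [366.8 255.7] [415.8 251. ]
1.0 [366.8 254.6] [414.6 249.6]
1.1 [366.9 253.6] [413.5 248. ]
1.2 [367.2 252.5] [412.6 246.3]
1.3 [367.7 251.6] [411.8 244.5]
1.4 [368.4 250.6] [411.3 242.7]
1.5 [369.2 249.7] [410.9 240.8]
1.6 [370.1 248.9] [410.7 239. ]
1.7 [371.2 248.1] [410.7 237.1]
1.8 [372.4 247.4] [410.9 235.2]
```

Run:
```python
from h import *
S=cv2.imread("pics/side0.png");T=cv2.imread("pics/top0.png")
for n,im,(u0,v0,u1,v1) in(("top",T,(385,220,440,262)),("side",S,(350,255,410,290))):
    g=cv2.cvtColor(im,cv2.COLOR_BGR2HSV)[v0:v1,u0:u1]
    m=((g[...,0]>14)&(g[...,0]<32)&(g[...,1]>110)&(g[...,2]>120)).astype(np.uint8)
    cs=max(cv2.findContours(m,0,2)[0],key=cv2.contourArea)+[u0,v0]
    print(n,cv2.boundingRect(cs),cv2.minEnclosingCircle(cs),m.sum())
    if n=="top":
        (u,v),r=cv2.minEnclosingCircle(cs);print("boss",toY(plane("top",u,v,.14)), "r mm",r/529.7*(1.3-.14)*1000)
# yellow mark
for n,im,(u0,v0,u1,v1) in(("top",T,(275,225,300,262)),("side",S,(270,210,305,240))):
    g=cv2.cvtColor(im,cv2.COLOR_BGR2HSV)[v0:v1,u0:u1]
    m=((g[...,0]>22)&(g[...,0]<36)&(g[...,1]>110)&(g[...,2]>120)); p=np.argwhere(m); print(n,"yellow",p.mean(0)[::-1]+[u0,v0],len(p))
    # white quadrant
    if n=="top": yt=p.mean(0)[::-1]+[u0,v0]
    else: ys=p.mean(0)[::-1]+[u0,v0]
q=tri(ys,yt);print(toY(q[0]),q[1])
h=tri((363.3,251.8),(255+600/4,205+162/4+1));print("handle",toY(h[0]),h[1])
```

```text
top (404, 229, 25, 23) ((416.05712890625, 239.77142333984375), 12.371670722961426) 306
boss [ 0.00292975 -0.15286717  0.14      ] r mm 27.092954575486605
side (368, 264, 23, 22) ((378.90972900390625, 274.3611145019531), 11.928107261657715) 350
top yellow [287.5 239. ] 2
side yellow [293.4 220.3] 10
[0.02585647 0.14534474 0.15139008] 0.0021838973484105137
handle [-0.01331666 -0.11803001  0.18816396] 0.0001338127372624125
```

```bash
cat >> h.py <<'E'
cen=Y(.002,.0165,0)[:2]   # origin is under the set, not the plate centre (boss, bar and yellow mark agree)
from scipy.spatial.transform import Rotation as Rn
def ori(lean=0,jaw=0,flip=1):
    """tool x down (leaning back by lean about yoke y), tool y along yoke direction at angle jaw from yoke x"""
    x=np.array([-np.sin(lean),0,-np.cos(lean)]); y=np.array([np.cos(jaw),np.sin(jaw),0])*flip
    y-=x*(x@y); y/=np.linalg.norm(y)
    return (Rn.from_euler("z",yaw)*Rn.from_matrix(np.c_[x,y,np.cross(x,y)])).as_quat()
def tcp(P,q,back=.054): return P-back*Rn.from_quat(q).as_matrix()[:,0]
def lever(q): return Y(.115*np.sin(q-.35),.155,.085+.115*np.cos(q-.35))
def handle(c,lift=0): return Y(-.042*np.cos(c),-.17+.042*np.sin(c),.188+lift)
E
python3 - <<'E'
from h import *
for f in(1,-1):
    for q in(.3,.7):
        o=ori(q-.35,0,f); j=arm.ik(tcp(lever(q),o,.057),o); print("lever",f,q,None if j is None else np.round(j,2))
    for jaw in (0,np.pi/2,np.pi/4,-np.pi/4):
        for c in(1.1,-1.0,-3):
            o=ori(0,jaw,f); j=arm.ik(tcp(handle(c),o),o); print("crank",f,round(jaw,2),c,None if j is None else np.round(j,2))
E
```

```text
lever 1 0.3 [ 0.07  0.49 -0.47  1.88  0.32  0.8  -0.47]
lever 1 0.7 [ 0.04  0.75 -0.47  1.44  0.23  1.36 -0.36]
crank 1 0 1.1 [ 0.52  0.56 -0.35  1.76  0.25  0.86  0.15]
crank 1 0 -1.0 [ 0.61  0.6  -0.32  1.68  0.23  0.9   0.3 ]
crank 1 0 -3 [ 0.51  0.66 -0.32  1.55  0.24  0.97  0.21]
crank 1 1.57 1.1 [ 0.74  0.64 -0.72  1.76  0.51  0.94  1.48]
crank 1 1.57 -1.0 [ 0.84  0.68 -0.72  1.67  0.52  0.99  1.61]
crank 1 1.57 -3 [ 0.72  0.74 -0.72  1.54  0.53  1.06  1.53]
crank 1 0.79 1.1 [ 0.64  0.59 -0.54  1.76  0.38  0.89  0.82]
crank 1 0.79 -1.0 [ 0.73  0.64 -0.53  1.67  0.38  0.94  0.95]
crank 1 0.79 -3 [ 0.62  0.7  -0.52  1.55  0.39  1.    0.87]
crank 1 -0.79 1.1 [ 0.4   0.55 -0.17  1.77  0.12  0.84 -0.51]
crank 1 -0.79 -1.0 [ 0.5   0.59 -0.14  1.68  0.1   0.88 -0.37]
crank 1 -0.79 -3 [ 0.4   0.65 -0.14  1.55  0.1   0.95 -0.46]
lever -1 0.3 [ 0.45  0.71 -1.15  1.87  0.79  1.04  2.21]
lever -1 0.7 [ 0.32  0.97 -1.15  1.43  0.65  1.57  2.38]
crank -1 0 1.1 [ 0.    0.58  0.45  1.78 -0.32  0.86 -2.44]
crank -1 0 -1.0 [ 0.12  0.62  0.47  1.69 -0.34  0.91 -2.32]
crank -1 0 -3 [ 0.05  0.69  0.47  1.57 -0.35  0.97 -2.42]
crank -1 1.57 1.1 [ 0.28  0.54  0.02  1.77 -0.01  0.83 -1.17]
crank -1 1.57 -1.0 [ 0.38  0.59  0.05  1.68 -0.03  0.87 -1.03]
crank -1 1.57 -3 [ 0.29  0.65  0.04  1.56 -0.03  0.94 -1.12]
crank -1 0.79 1.1 [ 0.14  0.55  0.24  1.78 -0.17  0.83 -1.8 ]
crank -1 0.79 -1.0 [ 0.25  0.6   0.25  1.69 -0.18  0.88 -1.68]
crank -1 0.79 -3 [ 0.17  0.66  0.25  1.56 -0.19  0.95 -1.77]
crank -1 -0.79 1.1 [ 0.94  0.81 -1.15  1.75  0.81  1.14  1.98]
crank -1 -0.79 -1.0 [ 1.03  0.85 -1.15  1.66  0.83  1.2   2.12]
crank -1 -0.79 -3 [ 0.89  0.91 -1.15  1.54  0.86  1.27  2.07]
```

Run:
```python
from h import *
q0=.30; o=ori(q0-.35); p=tcp(lever(q0),o,.056)
arm.movep(p+[0,0,.09],o); print("t",arm.read_time())
arm.line_to(p,.12); f0=arm.read_ft_force()
arm.move_gripper(0.0,30); print("open",arm.read_opening()*85,"ft",arm.read_ft_force()-f0,arm.read_time())
if .1<arm.read_opening()<.35:
    for q in np.arange(q0+.1,.7,.1).tolist()+[.698]:
        o=ori(q-.35); arm.line_to(tcp(lever(q),o,.056),.08,o)
    print("ft",arm.read_ft_force()-f0,arm.read_tool_pos()-tcp(lever(.698),o,.056))
print(arm.read_time())
S,T=snapshot("side"),snapshot("top"); cv2.imwrite("pics/s1.png",S); cv2.imwrite("pics/t1.png",T)
a=cv2.resize(S[180:280,230:330],None,fx=4,fy=4,interpolation=2);b=cv2.resize(T[205:285,250:350],None,fx=4,fy=5,interpolation=2)
cv2.imwrite("pics/c3.png",np.hstack([a,b]))
```

```text
t 2.6917
open 14.963235880115601 ft [ 0.0745152  -0.20772284  1.3897558 ] 4.2333
ft [3.61867831 0.97926416 4.84520497] [0.00016895 0.00018608 0.00050214]
5.6917
```

View pics/c3.png

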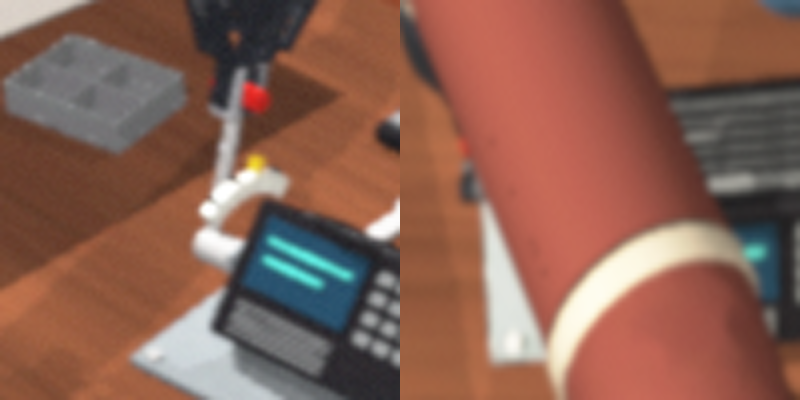

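The lever followed the arc and the bar is still gripped. I'll release, back off and measure the tilt.

Run:
```python
from h import *
arm.move_gripper(0.8); o=ori(.348); p=arm.read_tool_pos()
arm.line_to(p-.09*Rn.from_quat(o).as_matrix()[:,0],.2)
o2=ori(0,np.pi/2,-1); P=tcp(Y(-.02,-.25,.188),o2)+[0,0,.09]
arm.movep(P,o2); print(arm.read_time())
S,T=snapshot("side"),snapshot("top"); cv2.imwrite("pics/s2.png",S); cv2.imwrite("pics/t2.png",T)
bs=red(S,(265,185,310,220)); bt=red(T,(255,215,290,255)); print(bs,bt)
b=tri(bs[0],bt[0]); y=toY(b[0]); print("bar",y,b[1],"q xz",np.arctan2(y[0],y[2]-.085)+.35)
for q in(.6,.65,.7,.75,.8):print(q,proj("side",lever(q)).round(1),proj("top",lever(q)).round(1))
a=cv2.resize(S[180:280,240:400],None,fx=5,fy=5,interpolation=2)
b=cv2.resize(T[200:285,255:440],None,fx=4.32,fy=4.3,interpolation=2)
cv2.imwrite("pics/c4.png",a[:, :800]);cv2.imwrite("pics/c5.png",b)
```

```text
8.4833
(array([289.3253012 , 202.34939759]), np.int32(83), ((289.28448486328125, 202.3362274169922), (15.231548309326172, 5.646177768707275), 23.198591232299805)) (array([274.39393939, 231.5959596 ]), np.int32(99), ((274.50494384765625, 231.5495147705078), (5.572208404541016, 17.413150787353516), 84.2894058227539))
bar [0.03919806 0.15449894 0.19263333] 0.001953756918141184 q xz 0.6992522993132451
0.6 [286.2 202.8] [274.6 235.9]
0.65 [287.6 202.4] [274.5 233.5]
0.7 [288.9 202.2] [274.5 231.2]
0.75 [290.2 202. ] [274.4 228.9]
0.8 [291.4 201.9] [274.3 226.7]
```

View pics/c4.png

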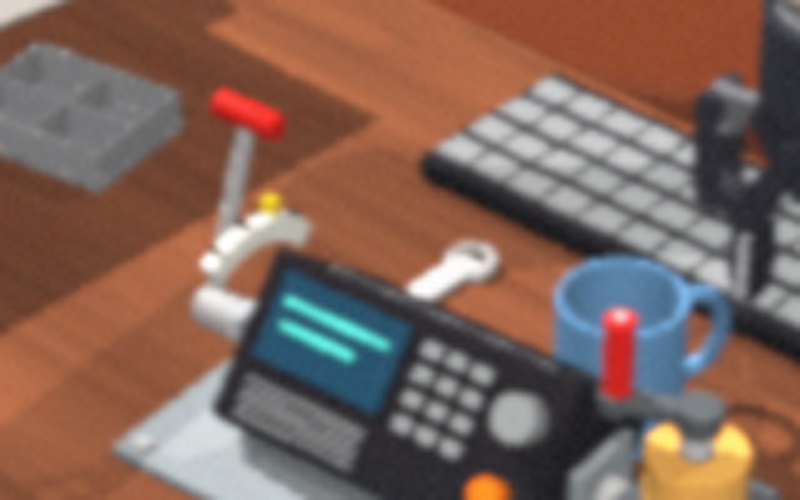

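View pics/c5.png

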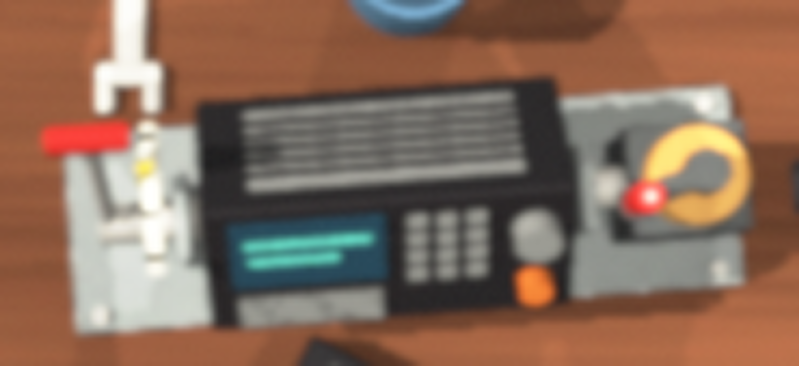

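Tilt reads 0.699 from the bar (target 0.698). The two views agree to 2 mm, and the yellow mark itself measured 0.345 rad lean against 0.348. The crank handle is unmoved. Next I cage the top of the handle loosely and start backward, watching the sleeve's foot in the side view.

```bash
cat >> h.py <<'E'
def foot(S,c,name=None):
    """apparent lift (m) from the sleeve's foot row in the side view, handle assumed at angle c"""
    u,v=proj("side",handle(c)-[0,0,.026]); u0,v0=int(u)-12,int(v)-22
    a=S[v0:v0+32,u0:u0+24].astype(int); r=np.clip(a[...,2]-np.maximum(a[...,1],a[...,0])-70,0,None)
    pr=r.sum(1).astype(float); cols=r.sum(0); uc=(cols*np.arange(24)).sum()/max(cols.sum(),1)+u0
    k=np.where(pr>.5*pr.max())[0].max(); row=k+(pr[k]-.5*pr.max())/(pr[k]-pr[k+1]+1e-9)+v0
    dv=proj("side",handle(c,.01))[1]-proj("side",handle(c))[1]
    return (row-v)/dv*.01, uc-u, pr.max()
TIP=.072; SL=.07
def cage(c,ztip=.198,v=.06):
    o=ori(0,np.pi/2-c,-1); P=handle(c); P[2]=ztip; arm.line_to(tcp(P,o,TIP),v,o)
E
python3 - <<'E'
from h import *
S,T=cv2.imread("pics/s2.png"),cv2.imread("pics/t2.png")
ht=red(T,(392,232,415,258)); print(ht[:2])
h=toY(plane("top",405.3,245.4,.213)); c0=np.arctan2(h[1]+.17,-h[0]); print("handle",h,"r",np.hypot(h[0],h[1]+.17),"c0",c0)
print("foot", [np.round(foot(S,c),4) for c in (c0-.1,c0,c0+.1)])
c=c0; o=ori(0,np.pi/2-c,-1); P=handle(c); P[2]=.198; p=tcp(P,o,TIP)
arm.movep(p+[0,0,.05],o); f0=arm.read_ft_force(); arm.line_to(p,.1); print("ft",arm.read_ft_force()-f0)
arm.move_gripper(21.5/85,20); print("open",arm.read_opening()*85,"ft",arm.read_ft_force()-f0,arm.read_time())
S=snapshot("side"); print("caged",foot(S,c))
for k in np.arange(c-.1,.55,-.1):
    cage(k); S=snapshot("side"); print(round(k,2),np.round(foot(S,k+SL),4),"ft",(arm.read_ft_force()-f0).round(1),round(arm.read_time(),2))
cv2.imwrite("pics/s3.png",S); T=snapshot("top")
cv2.imwrite("pics/c6.png",np.hstack([cv2.resize(S[200:300,320:420],None,fx=4,fy=4,interpolation=2),cv2.resize(T[200:300,355:455],None,fx=4,fy=4,interpolation=2)]))
np.save("f0.npy",f0)
E
```

```text
(array([401.38461538, 246.23076923]), np.int32(13))
handle [-0.01410061 -0.13148488  0.213     ] r 0.041015136338789546 c0 1.2198460863675857
foot [array([6.700e-03, 1.711e+00, 5.470e+02]), array([3.6000e-03, 1.3501e+00, 5.4700e+02]), array([6.000e-04, 8.368e-01, 5.470e+02])]
ft [ 1.21472133  0.26865722 -0.25127702]
open 21.60337810011886 ft [-0.07394291  0.0962967  -1.1688988 ] 10.8917
caged (np.float64(0.0028932907163374383), np.float64(1.176740277431577), np.float64(415.0))
1.12 [1.300e-03 8.743e-01 4.390e+02] ft [-0.5  0.2 -0.6] 11.24
1.02 [1.800e-03 9.465e-01 4.270e+02] ft [ 0.3 -0.3 -0.7] 11.54
0.92 [1.700e-03 1.091e+00 4.390e+02] ft [ 0.8 -0.6 -1.3] 11.84
0.82 [2.200e-03 1.184e+00 4.710e+02] ft [ 0.5  0.  -0.7] 12.14
0.72 [2.3000e-03 1.1247e+00 4.4500e+02] ft [ 0.8 -0.6 -0.7] 12.44
0.62 [1.900e-03 9.835e-01 4.540e+02] ft [ 1.6 -0.2 -1.2] 12.74
```

View pics/c6.png

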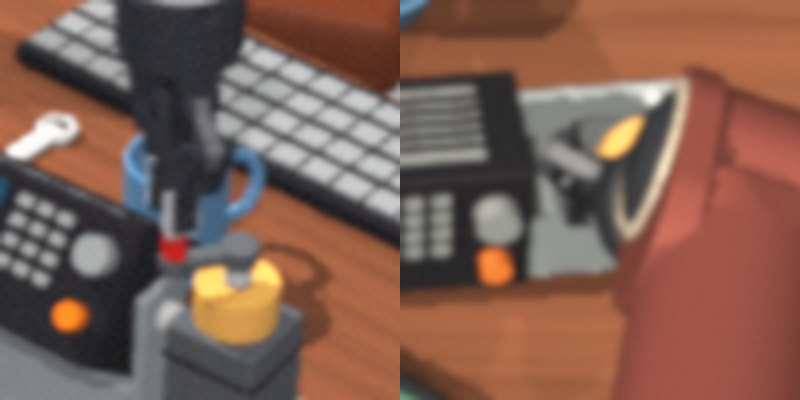

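The handle is caged with its foot visible at about (363,262) in the side view, and the crank follows with no drop yet. Now fine steps until the fall.

Run:
```python
from h import *
f0=np.load("f0.npy"); k=.56; base=.0019; 
while k>-.75:
    cage(k,v=.05); S=snapshot("side"); m=foot(S,k+SL)
    print(round(k,2),"c",round(k+SL,2),np.round(m,4),(arm.read_ft_force()-f0).round(1),round(arm.read_time(),2))
    if m[0]<base-.0035: break
    k-=.05
arm.pause(.2); S=snapshot("side"); print(np.round(foot(S,k+SL),4),np.round(foot(S,k),4)); cv2.imwrite("pics/s4.png",S)
cv2.imwrite("pics/c7.png",cv2.resize(S[200:300,320:420],None,fx=5,fy=5,interpolation=2))
```

```text
0.56 c 0.63 [3.500e-03 8.301e-01 4.500e+02] [ 1.1  0.6 -0.8] 13.09
0.51 c 0.58 [3.70e-03 6.32e-01 4.44e+02] [ 1.1  1.7 -0.9] 13.39
0.46 c 0.53 [3.500e-03 5.179e-01 4.390e+02] [0.9 0.4 0.1] 13.69
0.41 c 0.48 [2.900e-03 4.431e-01 4.590e+02] [ 0.7 -0.4  0.2] 13.99
0.36 c 0.43 [4.20e-03 4.62e-02 4.57e+02] [ 0.9  1.  -0. ] 14.29
0.31 c 0.38 [ 3.50e-03 -9.21e-02  4.54e+02] [0.7 0.7 0. ] 14.59
0.26 c 0.33 [ 3.90e-03 -5.15e-02  4.78e+02] [ 0.3  0.7 -0.6] 14.89
0.21 c 0.28 [ 3.80e-03 -4.90e-02  4.68e+02] [0.2 1.1 0. ] 15.19
0.16 c 0.23 [3.90e-03 2.65e-02 4.83e+02] [ 0.1  2.2 -0.3] 15.49
0.11 c 0.18 [3.000e-03 3.783e-01 4.940e+02] [0.1 0.1 0.5] 15.79
0.06 c 0.13 [-1.800e-03  3.461e-01  4.740e+02] [ 0.6 -0.6 -0. ] 16.09
[-1.700e-03  3.364e-01  4.760e+02] [-1.000e-04 -5.902e-01  4.760e+02]
```

View pics/c7.png

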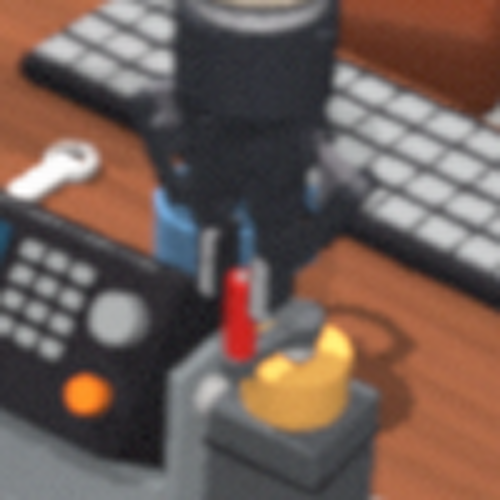

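The foot fell about 5.5 mm between c = 0.18 and 0.13, so the drop is at about 0.155 rad. Next I lower, grip firmly at mid-sleeve and turn forward, with stops on wrist force.

```bash
cat >> h.py <<'E'
CD=.155; J=np.pi/2-.1; O=ori(0,J,-1)
def hold(c,off=(0,0),v=.05):
    P=handle(c,-.006*(c-CD)/(2*np.pi))+[off[0],off[1],.003]; arm.line_to(tcp(P,O),v,O)
def rt(F,c):  # radial (outward) and forward tangential components
    r=handle(c)-handle(c+np.pi); r/=np.linalg.norm(r); t=handle(c+np.pi/2)-handle(c-np.pi/2); t/=np.linalg.norm(t)
    return round(float(F@r),1),round(float(F@t),1),round(float(F[2]),1)
E
python3 - <<'E'
from h import *
f0=np.load("f0.npy")
hold(.08); print("down",arm.read_ft_force()-f0)
hold(.13); arm.move_gripper(0,60); print("open",arm.read_opening()*85,rt(arm.read_ft_force()-f0,.13),arm.read_time())
S=snapshot("side"); print("lift",foot(S,.13))
c=.13; off=np.zeros(2)
while c<1.4:
    c+=.18; hold(c,off); F=arm.read_ft_force()-f0; print(round(c,2),rt(F,c),np.round(foot(snapshot("side"),c),4))
    if np.linalg.norm(F)>35: break
print(arm.read_time())
E
```

```text
down [-0.29305335 -0.29894055 -1.64185021]
open 14.591526477223061 (0.1, 0.1, -0.4) 17.4583
lift (np.float64(0.03520796892374119), np.float64(-1.2199702562562607), np.float64(191.0))
0.31 (-1.5, 2.0, 0.9) [ 4.2000e-03 -1.5093e+00  1.6000e+02]
0.49 (-1.7, 1.5, -0.3) [ 1.5800e-02 -1.3306e+00  1.6200e+02]
0.67 (-3.0, 0.4, -1.1) [-2.3000e-03 -1.1333e+00  1.3300e+02]
0.85 (-5.7, 0.4, -2.0) [ 3.530e-02 -8.254e-01  1.470e+02]
1.03 (-5.8, 0.7, -1.4) [ 3.630e-02 -7.755e-01  1.700e+02]
1.21 (-5.9, 1.4, -1.6) [ 1.400e-03 -7.848e-01  1.440e+02]
1.39 (-6.3, -0.4, 0.3) [-4.600e-03 -9.791e-01  1.260e+02]
1.57 (-5.8, 1.7, 0.7) [ 3.520e-02 -7.071e-01  1.660e+02]
20.3083
```

Run:
```python
from h import *
f0=np.load("f0.npy"); c=1.57; T=CD+2*np.pi+.03
while c<T:
    c=min(c+.2,T); hold(c,v=.06); F=arm.read_ft_force()-f0; print(round(c,2),rt(F,c),end=" ")
    if np.linalg.norm(F)>40: print("STOP"); break
arm.pause(.3); F=arm.read_ft_force()-f0
print("\n",arm.read_time(),rt(F,c),"open",arm.read_opening()*85,arm.read_joint_positions())
S,Tp=snapshot("side"),snapshot("top"); cv2.imwrite("pics/s5.png",S)
cv2.imwrite("pics/c8.png",np.hstack([cv2.resize(S[180:300,260:420],None,fx=5,fy=5,interpolation=2)]))
bs=red(S,(265,185,310,220)); print(bs[:2],proj("side",lever(.698)))
```

```text
1.77 (-4.4, 2.3, 0.2) 1.97 (-5.6, 1.4, 1.8) 2.17 (-5.1, 1.3, 1.7) 2.37 (-3.6, -1.3, 3.5) 2.57 (-4.9, 0.7, 2.1) 2.77 (-3.5, 0.3, 2.1) 2.97 (-3.8, -0.2, 4.3) 3.17 (-1.4, -0.2, 1.6) 3.37 (-0.8, 1.0, 0.3) 3.57 (1.6, -0.1, 1.7) 3.77 (2.7, -1.6, 1.4) 3.97 (3.4, -0.3, 2.2) 4.17 (4.2, 0.1, 3.8) 4.37 (5.2, -1.2, 3.2) 4.57 (5.1, -1.6, 3.6) 4.77 (5.2, -1.0, 5.5) 4.97 (4.7, -2.6, 5.1) 5.17 (5.2, -2.0, 3.9) 5.37 (4.6, -0.5, 6.4) 5.57 (3.7, -1.0, 5.6) 5.77 (2.7, -2.4, 5.4) 5.97 (2.4, -2.5, 5.3) 6.17 (1.1, -1.3, 4.0) 6.37 (-0.2, -2.4, 2.6) 6.47 (-1.5, -1.8, 2.9) 
 27.8583 (-0.9, -1.9, 2.1) open 14.479440599530612 [ 0.47443615  0.54259466 -0.17762967  1.78868842  0.12374488  0.82130209
 -1.33547258]
(array([289.16049383, 202.2962963 ]), np.int32(81)) [288.83286124 202.1608371 ]
```

View pics/c8.png

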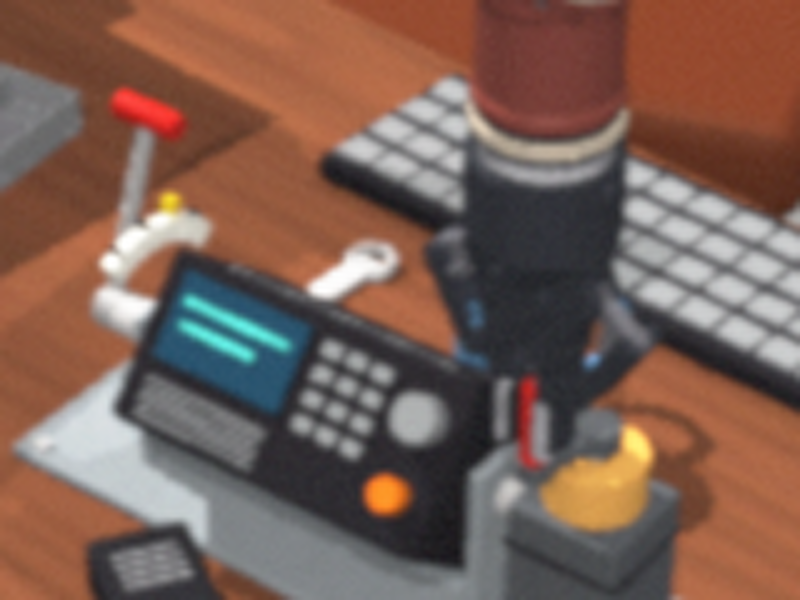

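The crank completed the turn with low forces. The sleeve's foot is now at about (365.8,273.2) in the side view, still gripped, and the lever is unmoved. One numeric check of the sink and the bystanders, then I hand in.

Run:
```python
from h import *
c=CD+.03
for l in(0,-.006): print(l,proj("side",handle(c,l)-[0,0,.026]).round(1))
a,b=cv2.imread("pics/side0.png"),cv2.imread("pics/s5.png")
T=snapshot("top"); T0=cv2.imread("pics/top0.png"); d=(cv2.absdiff(T,T0).max(2)>60).astype(np.uint8)
n,l,st,ce=cv2.connectedComponentsWithStats(d); print([(s[:5].tolist()) for s in st[1:] if s[4]>25])
print(arm.read_opening()*85,arm.read_time()); ticket.finish_job()
```

```text
0 [366.2 269.7]
-0.006 [366.1 271.6]
[[301, 218, 82, 8, 113], [312, 222, 61, 6, 113], [389, 224, 23, 4, 42], [335, 226, 40, 5, 79], [418, 226, 14, 32, 230], [265, 229, 23, 27, 305], [312, 229, 22, 4, 32], [444, 237, 23, 14, 182], [310, 241, 68, 22, 691], [399, 241, 17, 12, 114], [470, 242, 8, 15, 95], [374, 249, 12, 10, 82], [428, 250, 11, 17, 112], [395, 252, 13, 6, 57], [403, 256, 15, 15, 80], [374, 260, 13, 10, 64], [313, 263, 25, 4, 59], [345, 267, 31, 6, 67], [462, 283, 8, 10, 53], [459, 296, 8, 27, 155], [596, 315, 26, 36, 359], [465, 328, 6, 9, 32], [464, 346, 8, 18, 90], [414, 353, 59, 22, 483], [575, 356, 65, 36, 986], [626, 371, 14, 32, 149], [462, 385, 10, 10, 75], [591, 389, 15, 8, 63], [414, 406, 69, 34, 684], [428, 406, 36, 16, 194], [386, 414, 39, 66, 1088], [632, 426, 8, 54, 421], [591, 428, 38, 40, 450], [540, 444, 12, 7, 58], [388, 447, 7, 8, 43], [420, 453, 45, 27, 736], [494, 453, 55, 20, 644], [315, 465, 6, 6, 26], [298, 467, 10, 13, 75], [334, 468, 8, 12, 51], [283, 470, 9, 10, 52], [583, 471, 35, 9, 142], [577, 475, 22, 5, 72]]
14.256078602061763 28.0083
the job is handed in; nothing more can be done
```

I set the radio's tilt, started the bolt and took it one full turn forward, then handed in at about 28 s of the 64 s allowed, still gripping the crank handle. No verdict was reported.

- **Tilt:** I swung the lever by its red bar. After release it measured 0.699 rad against the 0.698 target, and the yellow mark measured the same lean. The bar's position in the picture had not moved when I checked again at the end.
- **Backward to the drop:** I caged the handle loosely and turned it back from about 1.2 rad. The sleeve fell about 5.5 mm in the side view between 0.18 and 0.13 rad, so I took the drop as 0.155 rad. That angle is good to about 0.05 rad.
- **Forward turn:** I gripped the handle at 60 N and turned it to 2π + 0.03 rad past the drop. There was no jam, and wrist forces stayed under about 10 N.
- **Final position:** At the end the sleeve's foot was read by eye at row 273.2. The model predicts 271.6 for a full 6 mm sink and 269.7 for none. The extra 1.6 px is in the same direction as the roughly 2 mm low bias this measure showed at the drop, so I read it as the full sink, but it is not an exact match.
- **Checks that fell short:** The automatic foot measurement was unreliable once the fingers hid the sleeve, so I ignored it during the forward turn.
- **Bystanders:** I compared the start and end top pictures. The changes at the lever, set and crank were expected. I put the rest down to the arm and its shadow, without checking each loose item separately.

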